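# Swing the harmonica tray home and bolt it

### The job

The harmonica tray on the desk has been left swung out. Push its free end near the front corner so that it pivots on its pin back over its board, past the spring catch, and lean on it for a moment until it bears firmly against its stop screw, without forcing it. Then slide the locking bolt fully across in front of the tray and let go, with the harmonica still lying in the tray and the roll of tape, the flat tin and the capo left alone.

Things in the scene. Friction and masses are not known exactly. Their poses are not given: they have to be found in the camera images.
- dock: Fixed brown wooden board, 86 x 216 x 3 mm, under the tray. Origin: on the axis of the upright pivot pin, at desk level. Its y axis runs from the pin along the board to the catch and locking bolt at the other end, its x axis to the back edge, away from the robot. The board spans x -62 to 24 mm, y -21 to 195 mm. The pin's head, 19 mm wide, holds the tray down; its top is 17.5 mm above the desk.
- tray: Loose grey open tray on the pin, about 0.3 kg. Origin: pin axis, tray underside, 3 mm above the desk. Outside it spans x -38 to 10 mm, y 14 to 132 mm, z 0 to 17 mm; walls 3 mm. It starts turned 0.28 to 0.42 rad counter-clockwise (from above) from the board: open, free end toward the robot. Home: its x axis along the board's within about 0.05 rad; only the stop tells exactly where.
- tray_well (a point): Centre of the tray's inner floor (inside 42 x 112 mm, rim 7 mm high above the floor), 10 mm above the tray's underside; axes as the tray's.
- push_spot (a point): Point on the tray's outer front wall (its face to -x) near the free corner, 105 mm from the pin along the tray's y, 10 mm above its underside. Push here, square to the wall. Sliding takes 1 to 4 N. The stop screw behind the back wall, level with this spot, is rigid and its setting unmeasured. Lean on it with 10.5 to 14 N for half a second; 16 N on the tray, at any time, is forcing it.
- catch (a point): The catch at the board's free end: a 10 mm round steel nose, sprung toward the pin, on a dark block 24 mm high; the point is the nose's centre at rest, 11 mm above the desk. The round stud on the tray's end wall must ride past it when the tray stands about 0.07 rad open of the board; at the push spot that takes 4 to 10 N, then gives way suddenly, and the stop follows 2 to 13 mm on.
- bolt (a joint): Slide of the steel locking bolt, a flat bar at the board's front corner beside the catch. 0: drawn back, 0.020 m: fully across, its end in front of the tray's front wall. It slides along the board's -y, toward the pin, against 2 N friction, stays where it is left, and ends on a rigid stop. It can only cross once the tray is home.
- bolt_knob (a point): Upright round knob of the locking bolt, 12 mm thick; its sides are free from 16 to 36 mm above the desk, this point is on its axis 28.5 mm above the desk. Drawn back it stands at x -52, y 178 mm of the board. Push it from its far (+y) side toward the pin; 20 N is too much.
- harmonica: Harmonica, 28 x 102 x 20 mm, 0.11 kg, lying loose and flat in the tray. Origin: centre of its underside; its length runs along its y axis. It stays in the tray.
- tape_roll: Roll of black tape lying flat, 64 x 62 x 19 mm, left of the dock; origin at the centre of its underside. Leave alone.
- pick_tin: Flat closed tin box, 69 x 97 x 20 mm, right of the dock; origin at the centre of its underside. Leave alone.
- capo: Black trigger capo lying flat, 46 x 85 x 16 mm, left of the tape; origin at the centre of its underside. A guitar head stands 26 cm above the desk at its left front edge, up to 0.43 m ahead of the robot and 0.20 to 0.32 m to its left: pass well above it. Leave both alone.

How it is judged:
By the outcome, as a careful person would: the job done as asked, in the order asked, and still so for the second after the job is handed in, with the robot touching nothing.
It also fails if it takes over 72 s, if anything falls off the work surface, if the arm or the gripper's body presses on something with over 40 N, if the wrist force passes 120 N, or if a joint passes its speed limit or range.

### The arm

A 6-joint arm with a two-finger parallel gripper is mounted at the origin on a cart in front of the work surface, level with it; the furniture and walls round the work are solid. World frame = base frame: x ahead of the robot, y to its left, z up, the work surface at z = 0. Lengths are in m, angles in rad, forces in N, time in s.
With the tool pointing down it reaches from about 0.25 to 0.8 m from the base axis. Payload 8.5 kg.
Tool frame: the origin (TCP) lies at the very end of the fingers, on their centre line; the grasp point (between the pads) lies 19 mm behind it (manip.tcp_to_grasp is the distance from the TCP to the grasp point, in m); z points along the fingers, y is the line along which they close (so a half turn about z gives the same grasp; the last joint's range is limited). The gripper opens to 85 mm and grips with 20 to 120 N. Pads are 22 mm wide; open, the fingers measure 114 mm over their backs; the gripper's body (76 mm by 85 mm) begins 54 mm behind the grasp point. The pads swing forward as they close: fully open they stand 13 mm farther back than shut.
Start: joints at [1.156, 0.238, -0.013, 1.319, 0, 1.571], TCP at [0.212, 0.48, 0.231] pointing down, gripper open.
Joint ranges: [-2.66, 2.66], [-1.03, 1.9], [-1.14, 1.46], [-1.82, 2.27], [-1.45, 1.34], [-3.14, 3.14]. Speed limits (rad/s): [2.22, 2.22, 2.79, 3.14, 3.14, 3.14].

### API

Orientations are given as a unit quaternion [w, x, y, z].
In Python, from bench import get_state, optics, manip gives the robot as it stands. The module is installed in compiled form; this text tells all that it offers.
- The arm moves only by the shell command python3 -m jog 'ROWS' [FORCE]. ROWS is a JSON object with one list for each field, all of the same length, 1 to 8, a row being the entries at one place: drx, dry, drz (a rotation vector in a scale on which 1.0 is pi rad), sx, sy, sz (the shift in fractions of the full range, 1 being 500 mm), jaw (the opening from 0.0 (shut) to 1.0 (fully open)); each row shifts and turns the commanded pose from where the row before left it, along the tool's axes as they then stand; what a row does not reach is not made up. A row lasts 1/12 s, in which the tool goes at most 0.0417 m and 0.125 rad, less where a joint would pass 70% of its speed; a pose out of reach is approached as far as the arm can. The fingers move at their own pace and stop on an object; FORCE is the grip in N (left out, the last holds). Time passes only in rows, so rows that do not move let the fingers close. It prints the time, the measured TCP pose, the force, the opening and the grip force at its end. Shift and turn numbers lie between -1 and 1, and a call with a number outside is refused. Input that does not fit is refused with a message, and nothing moves.
- get_state(): the state, without advancing time (a new reading comes with each control period).
- optics.capture(name): name is "side" or "top" or "wrist"; returns a dict with "color" (384x512x3 uint8, blue, green, red), "intrinsics" (3x3 intrinsics, pixels), "k1" (the pictures are not rectified: a ray, as slopes to the right and down, at radius r is drawn at 1 + k1 r^2 times it, then the intrinsics apply), "camera_from_world" (4x4, takes a point from world to camera coordinates). Camera axes: x right, y down, z forward; pixel columns grow to the right and rows downward; lengths in m; the calibration is good to about 2 mm. A picture is of the moment at which its call begins. There is no depth.
- manip.close_job(): hands the job in; it is judged then, once.
Trained networks look in a picture, given as the dict that the camera call returned (one of the last four; its "shot" number tells which), for a name from the list of things; names that differ only in an ending like _2 or _b are one class to them, and where a whole thing is asked for, a point or a joint stands for the part that bears it (a point fixed in the world has none). Each returns a list of dicts, best first, with "p" (0 to 1); they miss things now and then, are a little off and sometimes report something else, mostly with a low value. They report only what shows in the picture. A call takes as long as a camera call.
- optics.find_in(query, picture): "bbox" ([centre column, centre row, width, height] in pixels, round what is visible of it).
- optics.tip_of(query, picture): "uv" ([column, row] in pixels: a listed point, or the origin of a listed thing).
The state is a dict: "clock": time; "q": joint angles; "qvel": joint speeds; "tau": joint torques, N m; "tool_pos": TCP position; "orientation": TCP orientation; "ft_force": force on the tool from outside, world axes, zero at the start; "wrist_torque": the same for the moment, N m; "gripper_width": opening from 0.0 (shut) to 1.0 (fully open); "finger_force": force on a finger pad.
Only numpy, scipy, OpenCV 4.12 (cv2) and the standard library are available. Lean on these libraries where they do the work, as an engineer would, in place of code of your own. Each camera call takes 0.05 s, during which the arm holds its last target. There are 200 camera calls.

## Working session

There is one attempt and no reset: what is moved stays moved. The work goes in short steps, Python scripts to look and compute and a shell command to move; the robot and the scene stay as the last step left them, time stands still between calls to the robot, and variables do not carry over. Pictures are saved under pics/ and viewed, at most 10 in all, crops included, and the job is handed in when it is done.

```bash
mkdir -p pics
cat > h.py <<'E'
import numpy as np, cv2
from bench import get_state, optics, manip
def ray(pic,uv):
    K=np.array(pic["intrinsics"]);k1=pic["k1"];T=np.array(pic["camera_from_world"])
    d=np.array([(uv[0]-K[0,2])/K[0,0],(uv[1]-K[1,2])/K[1,1]]);s=d.copy()
    for _ in range(30): s=d/(1+k1*(s@s))
    R=T[:3,:3];return -R.T@T[:3,3], R.T@np.array([s[0],s[1],1.])
def at_z(pic,uv,z):
    c,r=ray(pic,uv);return c+r*(z-c[2])/r[2]
def tri(l):
    A=np.zeros((3,3));b=np.zeros(3)
    for p,uv in l:
        c,r=ray(p,uv);r=r/np.linalg.norm(r);M=np.eye(3)-np.outer(r,r);A+=M;b+=M@c
    return np.linalg.solve(A,b)
def proj(pic,X):
    K=np.array(pic["intrinsics"]);T=np.array(pic["camera_from_world"])
    c=T[:3,:3]@X+T[:3,3];s=c[:2]/c[2];s=s*(1+pic["k1"]*(s@s));return K[:2,:2]@s+K[:2,2]
E
python3 - <<'E'
from h import *
np.set_printoptions(precision=4,suppress=True)
s=get_state();print(s)
P={n:optics.capture(n) for n in("side","top","wrist")}
for n in P: cv2.imwrite(f"pics/{n}0.png",P[n]["color"]); print(n,ray(P[n],(256,192)))
for q in["dock","tray","tray_well","push_spot","catch","bolt_knob","harmonica","tape_roll","pick_tin","capo"]:
    for n in("side","top","wrist"):
        r=optics.tip_of(q,P[n])[:2];print(q,n,[(np.round(x["uv"],1),round(x["p"],2),at_z(P[n],x["uv"],0.0)[:2]) for x in r])
E
```

```text
{'clock': 0.0, 'q': array([ 1.156 ,  0.2388, -0.0142,  1.3192,  0.    ,  1.5708]), 'qvel': array([ 0.    ,  0.002 , -0.0014, -0.0017,  0.0001,  0.0004]), 'tau': array([ -0.0024, -53.8781,  34.6435,   0.0185,   0.    ,  -0.    ]), 'tool_pos': array([0.2114, 0.4801, 0.2307]), 'orientation': array([-0.0001,  0.2059,  0.9786, -0.0007]), 'ft_force': array([ 0.0767, -0.169 ,  0.0932]), 'wrist_torque': array([ 0.0448, -0.0075, -0.0307]), 'finger_force': 0.0, 'gripper_width': 0.9989405536312941}
side (array([ 0.1509, -1.2388,  0.4531]), array([ 0.2586,  0.8984, -0.3556]))
top (array([ 0.3154, -0.2123,  1.1349]), array([ 0.0774, -0.0007, -0.9971]))
wrist (array([0.1447, 0.5107, 0.3735]), array([ 0.2855, -0.1189, -0.9512]))
dock side [(array([276.6, 230. ]), 0.85, array([ 0.4532, -0.3818]))]
dock top [(array([324.7, 172. ]), 0.97, array([ 0.4538, -0.3993]))]
dock wrist []
tray side [(array([277.9, 231.1]), 0.87, array([ 0.4543, -0.3889])), (array([236.9, 188.2]), 0.66, array([ 0.4281, -0.039 ]))]
tray top []
tray wrist []
tray_well side [(array([263.3, 215.8]), 0.55, array([ 0.4466, -0.2847]))
[... 690 characters left out ...]
[]
harmonica side [(array([263.7, 218.5]), 0.74, array([ 0.4422, -0.3026]))]
harmonica top [(array([302.8, 181.4]), 0.65, array([ 0.4295, -0.3395]))]
harmonica wrist []
tape_roll side [(array([239.9, 190.2]), 0.49, array([ 0.4332, -0.0612]))]
tape_roll top [(array([192.3, 181.9]), 0.74, array([ 0.4342, -0.0425]))]
tape_roll wrist []
pick_tin side [(array([281.2, 267.2]), 0.56, array([ 0.403 , -0.5572]))]
pick_tin top [(array([384.1, 186.1]), 0.82, array([ 0.4124, -0.5575]))]
pick_tin wrist []
capo side [(array([222.1, 176.1]), 0.6, array([0.4058, 0.1061])), (array([239.9, 187.6]), 0.2, array([ 0.4394, -0.0363]))]
capo top []
capo wrist [(array([106.6, 345.4]), 0.97, array([0.4102, 0.111 ]))]
```

Run:
```python
import cv2
t=cv2.imread("pics/top0.png")[110:260,170:420];cv2.imwrite("pics/topc.png",cv2.resize(t,(800,480),interpolation=cv2.INTER_CUBIC))
```

```text
(no output)
```

View pics/topc.png

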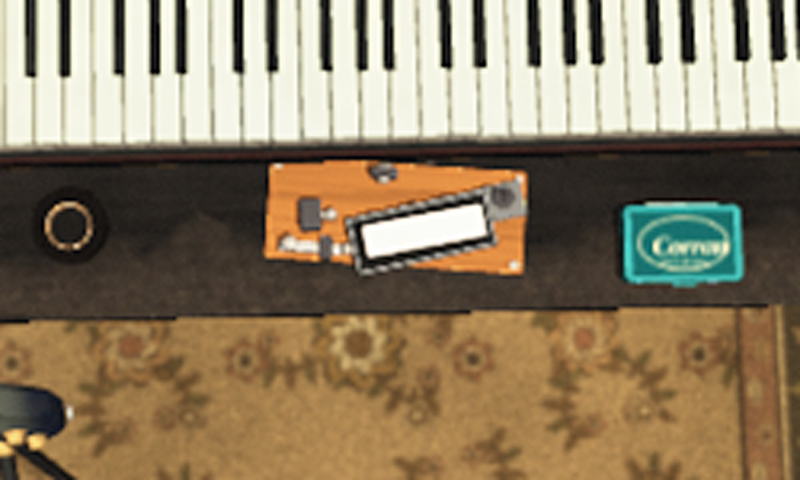

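View pics/side0.png

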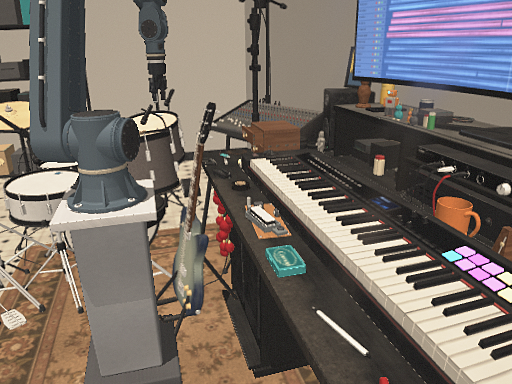

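The top crop shows the board from crop (268,163) to (525,272). The pin is at (505,195), the swung-out tray spans (350,190)–(495,270), the catch block is at (310,212) and the bolt knob is near (293,243). The side view shows the guitar neck standing left of the desk. I'll rise, turn the tool, and go over the guitar head to the dock.

The rows are not in the units I measure in: shifts go in shares of 500 mm and turns go in shares of pi rad. I convert before sending: -0.04 m / 0.5 = -0.08, -0.03 m / 0.5 = -0.06, 0.1156 rad / 3.1416 = 0.0368.

```bash
python3 -m jog '{"drx":[0,0,0,0,0,0,0,0],"dry":[0,0,0,0,0,0,0,0],"drz":[0,0,0.0368,0.0368,0.0368,0.0368,0.0368,0.0368],"sx":[0,0,0,0,0,0,0,0],"sy":[0,0,0,0,0,0,0,0],"sz":[-0.06,-0.08,-0.06,-0.06,-0.06,-0.06,0,0],"jaw":[1,1,0,0,0,0,0,0]}'
python3 -m jog '{"drx":[0,0,0,0,0],"dry":[0,0,0,0,0],"drz":[0.0368,0.0368,0.0368,0.0368,0],"sx":[0,0,0,0,0],"sy":[0,0,0,0,0],"sz":[0,0,0,0,0],"jaw":[0,0,0,0,0]}'
```

```text
clock: 2.32
tool_pos: [0.2119, 0.4811, 0.4231]
orientation: [-0.0, 0.529, 0.849, 0.002]
ft_force: [0.9, 0.4, -0.7]
gripper_width: 0.146
finger_force: 0.0
clock: 2.73
tool_pos: [0.2116, 0.4805, 0.4213]
orientation: [0.0, 0.709, 0.705, -0.0]
ft_force: [0.0, 0.4, -0.3]
gripper_width: 0.001
finger_force: 0.0
```

Converted, -0.029 m / 0.5 = -0.058, 0.024 m / 0.5 = 0.048.

```bash
python3 -m jog '{"drx":[0,0,0,0,0,0,0,0],"dry":[0,0,0,0,0,0,0,0],"drz":[0,0,0,0,0,0,0,0],"sx":[-0.058,-0.058,-0.058,-0.058,-0.058,-0.058,-0.058,-0.058],"sy":[0.048,0.048,0.048,0.048,0.048,0.048,0.048,0.04],"sz":[0,0,0,0,0,0,0,0],"jaw":[0,0,0,0,0,0,0,0]}'
python3 -m jog '{"drx":[0,0,0,0,0,0,0,0],"dry":[0,0,0,0,0,0,0,0],"drz":[0,0,0,0,0,0,0,0],"sx":[-0.076,-0.076,-0.076,-0.076,-0.076,-0.076,-0.076,-0.076],"sy":[0,0,0,0,0,0,0,0],"sz":[0,0,0,0,0,0,0,0],"jaw":[0,0,0,0,0,0,0,0]}'
python3 -m jog '{"drx":[0,0,0,0,0,0,0],"dry":[0,0,0,0,0,0,0],"drz":[0,0,0,0,0,0,0],"sx":[-0.076,-0.076,-0.076,-0.076,0,0,0],"sy":[0,0,0,0,0,0,0],"sz":[0.04,0.04,0.06,0.06,0.04,0,0],"jaw":[0,0,0,0,0,0,0]}'
python3 - <<'E'
from h import *
np.set_printoptions(precision=4,suppress=True)
p=optics.capture("wrist");cv2.imwrite("pics/w1.png",p["color"])
np.save("w1.npy",p,allow_pickle=True)
print(p["camera_from_world"])
for q in["dock","tray","tray_well","push_spot","catch","bolt_knob","harmonica"]:
    r=optics.tip_of(q,p)[:2];print(q,[(np.round(x["uv"],1),round(x["p"],2),at_z(p,x["uv"],0.0)[:2]) for x in r])
E
```

```text
clock: 3.4
tool_pos: [0.4007, 0.2468, 0.4213]
orientation: [0.0, 0.706, 0.709, 0.0]
ft_force: [0.5, -0.4, 0.6]
gripper_width: -0.002
finger_force: 0.0
clock: 4.07
tool_pos: [0.399, -0.0573, 0.4216]
orientation: [0.0, 0.705, 0.709, 0.0]
ft_force: [1.7, 0.4, 0.5]
gripper_width: 0.003
finger_force: 0.0
clock: 4.65
tool_pos: [0.3989, -0.1945, 0.3108]
orientation: [-0.001, 0.707, 0.708, -0.0]
ft_force: [-0.4, 0.7, 0.4]
gripper_width: 0.002
finger_force: 0.0
[[ 1.      0.0013 -0.0012 -0.3996]
 [ 0.0016 -0.9567  0.2912 -0.2474]
 [-0.0008 -0.2912 -0.9567  0.3993]
 [ 0.      0.      0.      1.    ]]
dock [(array([283.5, 259.2]), 0.75, array([ 0.4565, -0.4012]))]
tray [(array([281.2, 258.4]), 0.59, array([ 0.452 , -0.3994]))]
tray_well [(array([267.5, 231.6]), 0.81, array([ 0.4251, -0.3434]))]
push_spot [(array([251.5, 216.8]), 0.6, array([ 0.3956, -0.3139]))]
catch [(array([284. , 187.5]), 0.86, array([ 0.4526, -0.2583]))]
bolt_knob [(array([266.6, 169.1]), 0.58, array([ 0.4217, -0.2253]))]
harmonica [(array([269. , 231.4]), 0.58, array([ 0.4278, -0.343 ]))]
```

View pics/w1.png

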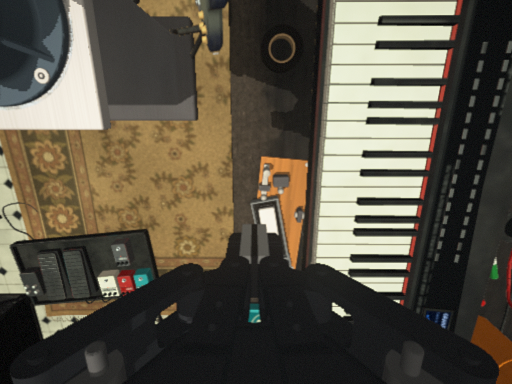

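The wrist view shows the dock at rows 155–265, columns 255–308. The catch block is near (281,184), the knob near (266,170) and the tray around (270,230), with the pin hidden behind the gripper. I'll take a closer view.

Converted, 0.032 m / 0.5 = 0.064, -0.025 m / 0.5 = -0.05.

```bash
python3 -m jog '{"drx":[0,0,0,0,0,0,0,0],"dry":[0,0,0,0,0,0,0,0],"drz":[0,0,0,0,0,0,0,0],"sx":[-0.05,-0.05,-0.05,-0.05,-0.05,-0.05,0,0],"sy":[-0.0146,-0.0146,-0.0146,-0.0146,-0.0146,-0.0146,0,0],"sz":[0.064,0.064,0.064,0.064,0.064,0.064,0,0],"jaw":[0,0,0,0,0,0,0,0]}'
python3 - <<'E'
from h import *
np.set_printoptions(precision=4,suppress=True)
p=optics.capture("wrist");t=optics.capture("top")
cv2.imwrite("pics/w2.png",cv2.resize(p["color"][60:290,180:440],(780,690),interpolation=cv2.INTER_CUBIC)[:600])
np.save("w2.npy",p,allow_pickle=True)
w1=np.load("w1.npy",allow_pickle=True).item()
Z=dict(dock=.0,tray=.003,tray_well=.013,push_spot=.013,catch=.011,bolt_knob=.0285,harmonica=.013)
for q in Z:
    a=optics.tip_of(q,p)[:2]
    print(q,[(np.round(x["uv"],1),round(x["p"],2),at_z(p,x["uv"],Z[q])[:2]) for x in a])
old=dict(tray_well=(267.5,231.6),push_spot=(251.5,216.8),catch=(284,187.5),bolt_knob=(266.6,169.1),dock=(283.5,259.2))
for q in old:
    a=optics.tip_of(q,p)
    if a: print(q,'tri',tri([(w1,old[q]),(p,a[0]["uv"])]),'w1@z',at_z(w1,old[q],Z[q]))
E
```

```text
clock: 5.72
tool_pos: [0.3547, -0.3447, 0.1175]
orientation: [-0.002, 0.708, 0.706, -0.0]
ft_force: [-0.1, 0.7, 1.1]
gripper_width: -0.0
finger_force: 0.0
dock [(array([346.7, 236.9]), 0.97, array([ 0.4543, -0.4043]))]
tray []
tray_well []
push_spot [(array([298.7, 145.7]), 0.94, array([ 0.3967, -0.3055]))]
catch [(array([355.9,  90.3]), 0.8, array([ 0.4444, -0.258 ])), (array([351.2, 234.3]), 0.32, array([ 0.4544, -0.3957]))]
bolt_knob [(array([338.2,  41.5]), 0.62, array([ 0.4208, -0.2235]))]
harmonica [(array([330.2, 176.2]), 0.91, array([ 0.4277, -0.3343]))]
push_spot tri [ 0.3956 -0.3044  0.0217] w1@z [ 0.3957 -0.3084  0.013 ]
catch tri [ 0.4514 -0.2583 -0.0039] w1@z [ 0.4514 -0.2549  0.011 ]
bolt_knob tri [ 0.4219 -0.2213  0.0203] w1@z [ 0.4203 -0.2187  0.0285]
dock tri [ 0.4583 -0.4095 -0.0119] w1@z [ 0.4565 -0.4012  0.    ]
```

View pics/w2.png

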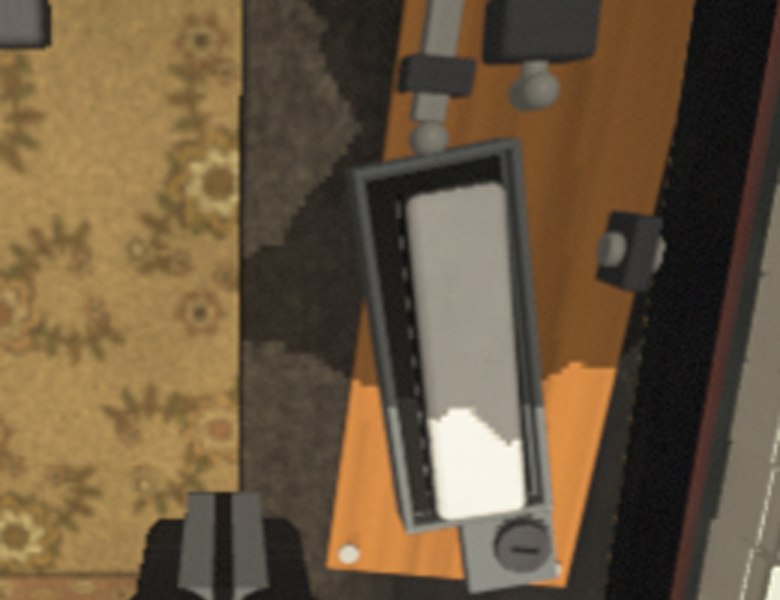

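The close view shows the pin head at crop (522,545), the tray's front free corner at (353,172) and its front pin-side corner at (408,530). Board corners are at (327,568) and (567,587). The stud is at (430,137), the catch nose at (537,88) and the stop screw at (612,248).

Run:
```python
from h import *
np.set_printoptions(precision=4,suppress=True)
p=np.load("w2.npy",allow_pickle=True).item()
f=lambda c,r:(180+c/3,60+r/3)
g=lambda c,r,z:at_z(p,f(c,r),z)[:2]
pin=g(522,545,.0175);print('pin',pin)
A=g(327,568,.003);B=g(567,587,.003);C=g(405,0,.003);D=g(692,0,.003)
print('board',A,B,np.linalg.norm(A-B),C,D)
ang=lambda v:np.arctan2(v[1],v[0])
print('board dir from edge',ang(C-A)-np.pi/2,ang(D-B)-np.pi/2,'from end',ang(B-A))
k=at_z(p,(338.2,41.5),.0285)[:2];print('knob',k,'ang',ang(k-pin)-ang(np.array([-52,178])))
F=g(353,172,.02);N=g(408,530,.02);print('tray front wall',F,N,np.linalg.norm(F-N),'ang',ang(F-N)-np.pi/2)
print('F,N rel pin',F-pin,N-pin)
print('stop',g(598,248,.013),'stud',g(430,137,.013),'nose',g(530,95,.011))
full=p["color"];cv2.imwrite("pics/w2t.png",cv2.resize(full[0:120,250:430],(780,520),interpolation=cv2.INTER_CUBIC))
```

```text
pin [ 0.4555 -0.4006]
board [ 0.3931 -0.4174] [ 0.4792 -0.4251] 0.08648172423494002 [ 0.4091 -0.2327] [ 0.4919 -0.233 ]
board dir from edge -0.08640200969606338 -0.06614485538068515 from end -0.08858023006555102
knob [ 0.4208 -0.2235] ang -0.09100439338814059
tray front wall [ 0.3936 -0.2802] [ 0.4167 -0.3938] 0.11591475720087586 ang 0.20041343396053324
F,N rel pin [-0.0619  0.1204] [-0.0388  0.0068]
stop [ 0.4698 -0.3029] stud [ 0.4166 -0.2706] nose [ 0.4452 -0.2591]
```

View pics/w2t.png

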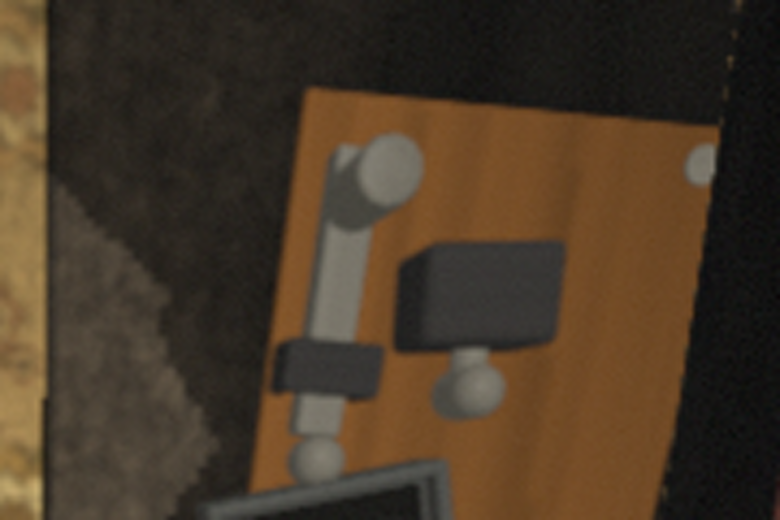

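Converted, 0.025 m / 0.5 = 0.05, 0.008 m / 0.5 = 0.016, -0.1 rad / 3.1416 = -0.0318.

```bash
python3 -m jog '{"drx":[0,0,0,0,0,0,0,0],"dry":[0,0,0,0,0,0,0,0],"drz":[-0.0318,-0.0318,0,0,0,0,0,0],"sx":[0,0,0.02,0.02,0.02,0,0,0],"sy":[0,0,0.0096,0.0096,0.0094,0,0,0],"sz":[0,0,0.03,0.04,0.05,0.05,0.032,0.016],"jaw":[0,0,0,0,0,0,0,0]}' 40
python3 -m jog '{"drx":[0,0,0],"dry":[0,0,0],"drz":[0,0,0],"sx":[0,0,0],"sy":[0,0,0],"sz":[0,0,0],"jaw":[0,0,0]}'
cat >> h.py <<'E'
def pose():
    s=get_state();q=s["orientation"];R=2*np.outer(q[1:],q[1:])-np.eye(3)
    w,x,y,z=q
    yw=np.array([2*(x*y-w*z),1-2*(x*x+z*z),2*(y*z+w*x)])
    return s,yw
E
python3 - <<'E'
from h import *
s,y=pose();print(s["tool_pos"],np.arctan2(y[1],y[0]),s["ft_force"])
E
```

```text
clock: 7.08
tool_pos: [0.3629, -0.3115, 0.008]
orientation: [-0.001, 0.633, 0.774, 0.0]
ft_force: [0.1, -0.4, -0.8]
gripper_width: -0.003
finger_force: 0.0
clock: 7.33
tool_pos: [0.3644, -0.3131, 0.0108]
orientation: [0.001, 0.633, 0.774, -0.0]
ft_force: [0.5, 0.1, -0.4]
gripper_width: 0.005
finger_force: 0.0
[ 0.36435968 -0.31314353  0.01083293] 0.19975016207146784 [ 0.46770456  0.09873182 -0.35582473]
```

Converted, 0.003 m / 0.5 = 0.006, 0.002 m / 0.5 = 0.004.

```bash
python3 -m jog '{"drx":[0,0,0,0,0,0],"dry":[0,0,0,0,0,0],"drz":[0,0,0,0,0,0],"sx":[0,0,0,0,0,0],"sy":[0.006,0.006,0.006,0.006,0.004,0],"sz":[0,0,0,0,0,0],"jaw":[0,0,0,0,0,0]}'
python3 -m jog '{"drx":[0,0,0,0],"dry":[0,0,0,0],"drz":[0,0,0,0],"sx":[0,0,0,0],"sy":[0.002,0.002,0.002,0.002],"sz":[0,0,0,0],"jaw":[0,0,0,0]}'
python3 -m jog '{"drx":[0,0,0,0],"dry":[0,0,0,0],"drz":[0,0,0,0],"sx":[0,0,0,0],"sy":[0.002,0.002,0.002,0.002],"sz":[0,0,0,0],"jaw":[0,0,0,0]}'
```

```text
clock: 7.83
tool_pos: [0.3781, -0.3097, 0.01]
orientation: [0.0, 0.633, 0.774, -0.0]
ft_force: [0.3, -0.4, 0.3]
gripper_width: -0.001
finger_force: 0.0
clock: 8.17
tool_pos: [0.3815, -0.3089, 0.0099]
orientation: [-0.0, 0.633, 0.774, -0.0]
ft_force: [-0.1, -0.1, -0.2]
gripper_width: 0.001
finger_force: 0.0
clock: 8.5
tool_pos: [0.3845, -0.3082, 0.0097]
orientation: [-0.001, 0.633, 0.774, -0.001]
ft_force: [-7.0, -1.7, 1.8]
gripper_width: -0.002
finger_force: 3.1
```

Converted, 0.0005 m / 0.5 = 0.001.

```bash
python3 -m jog '{"drx":[0,0],"dry":[0,0],"drz":[0,0],"sx":[0,0],"sy":[0,0],"sz":[0,0],"jaw":[0,0]}'
python3 -m jog '{"drx":[0,0],"dry":[0,0],"drz":[0,0],"sx":[0,0],"sy":[0.001,0.001],"sz":[0,0],"jaw":[0,0]}'
python3 -m jog '{"drx":[0,0],"dry":[0,0],"drz":[0,0],"sx":[0,0],"sy":[0.001,0.001],"sz":[0,0],"jaw":[0,0]}'
```

```text
clock: 8.67
tool_pos: [0.3846, -0.3081, 0.0098]
orientation: [-0.001, 0.633, 0.774, -0.001]
ft_force: [-4.1, -1.6, 1.0]
gripper_width: 0.003
finger_force: 2.6
clock: 8.83
tool_pos: [0.3855, -0.3079, 0.0097]
orientation: [-0.001, 0.633, 0.774, -0.001]
ft_force: [-6.5, -1.6, 1.4]
gripper_width: -0.002
finger_force: 3.0
clock: 9.0
tool_pos: [0.3864, -0.3076, 0.0097]
orientation: [-0.001, 0.633, 0.774, -0.001]
ft_force: [-5.7, -2.1, 1.7]
gripper_width: 0.002
finger_force: 3.1
```

Converted, 0.00105 m / 0.5 = 0.0021, 0.0005 m / 0.5 = 0.001, 0.01 rad / 3.1416 = 0.0032.

```bash
for i in 1; do python3 -m jog '{"drx":[0,0,0,0,0,0,0,0],"dry":[0,0,0,0,0,0,0,0],"drz":[0.0032,0.0032,0.0032,0.0032,0.0032,0.0032,0.0032,0.0032],"sx":[0.001,0.001,0.001,0.001,0.001,0.001,0.001,0.001],"sy":[0.0021,0.0021,0.0021,0.0021,0.0021,0.0021,0.0021,0.0021],"sz":[0,0,0,0,0,0,0,0],"jaw":[0,0,0,0,0,0,0,0]}'; done
python3 - <<'E'
from h import *
s,y=pose();print(s["tool_pos"],np.arctan2(y[1],y[0]),s["ft_force"])
p=optics.capture("wrist");t=optics.capture("top")
for n,c in(("w",p),("t",t)):
  for q in("push_spot","harmonica"):
    print(n,q,[(np.round(x["uv"],1),round(x["p"],2),at_z(c,x["uv"],.013)[:2]) for x in optics.tip_of(q,c)[:1]])
cv2.imwrite("pics/w3.png",p["color"])
E
```

```text
clock: 9.67
tool_pos: [0.395, -0.3022, 0.0098]
orientation: [-0.0, 0.664, 0.748, 0.0]
ft_force: [-2.5, 0.6, 0.3]
gripper_width: 0.001
finger_force: 1.1
[ 0.39503487 -0.30221422  0.00984255] 0.11915818150223226 [-2.53494006  0.60643942  0.32377584]
w push_spot [(array([277.7, 241.9]), 0.6, array([ 0.41007262, -0.30121197]))]
w harmonica []
t push_spot []
t harmonica []
```

View pics/w3.png

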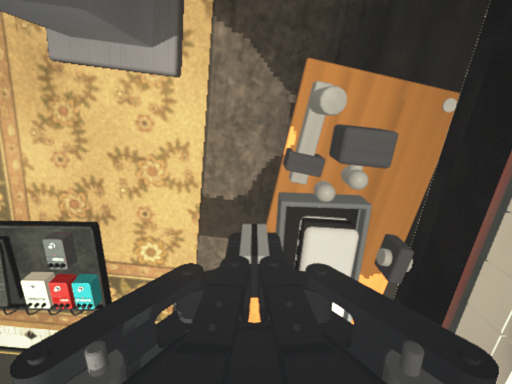

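The finger bears on the front wall near the free corner. The stud at (325,190) is approaching the nose at (356,178), and the harmonica lies in the tray at (330,250).

Converted, 0.00105 m / 0.5 = 0.0021, 0.0005 m / 0.5 = 0.001, 0.01 rad / 3.1416 = 0.0032.

```bash
python3 -m jog '{"drx":[0,0,0,0],"dry":[0,0,0,0],"drz":[0.0032,0.0032,0.0032,0.0032],"sx":[0.001,0.001,0.001,0.001],"sy":[0.0021,0.0021,0.0021,0.0021],"sz":[0,0,0,0],"jaw":[0,0,0,0]}'
python3 -m jog '{"drx":[0,0],"dry":[0,0],"drz":[0.0032,0.0032],"sx":[0.001,0.001],"sy":[0.0021,0.0021],"sz":[0,0],"jaw":[0,0]}'
python3 -m jog '{"drx":[0,0],"dry":[0,0],"drz":[0.0032,0.0032],"sx":[0.001,0.001],"sy":[0.0021,0.0021],"sz":[0,0],"jaw":[0,0]}'
python3 -m jog '{"drx":[0],"dry":[0],"drz":[0.0032],"sx":[0.001],"sy":[0.0021],"sz":[0],"jaw":[0]}'
python3 -m jog '{"drx":[0],"dry":[0],"drz":[0.0032],"sx":[0.001],"sy":[0.0021],"sz":[0],"jaw":[0]}'
```

```text
clock: 10.3
tool_pos: [0.3989, -0.3, 0.0099]
orientation: [-0.0, 0.679, 0.734, -0.0]
ft_force: [-2.9, 0.6, -1.1]
gripper_width: -0.001
finger_force: 1.3
clock: 10.47
tool_pos: [0.401, -0.2988, 0.0099]
orientation: [0.0, 0.686, 0.728, -0.0]
ft_force: [-2.3, 0.6, 0.3]
gripper_width: -0.004
finger_force: 1.3
clock: 10.63
tool_pos: [0.4027, -0.2978, 0.0098]
orientation: [-0.0, 0.693, 0.721, -0.001]
ft_force: [-5.1, -2.6, 0.9]
gripper_width: 0.002
finger_force: 2.8
clock: 10.72
tool_pos: [0.4035, -0.2974, 0.0098]
orientation: [-0.0, 0.697, 0.717, -0.001]
ft_force: [-6.6, -2.7, 2.6]
gripper_width: 0.001
finger_force: 3.2
clock: 10.8
tool_pos: [0.4044, -0.2969, 0.0098]
orientation: [-0.0, 0.701, 0.714, -0.001]
ft_force: [-5.8, -3.8, 1.6]
gripper_width: 0.0
finger_force: 3.1
```

Converted, 0.0005 m / 0.5 = 0.001, 0.0001 m / 0.5 = 0.0002, 0.005 rad / 3.1416 = 0.0016.

```bash
for k in 1; do python3 -m jog '{"drx":[0],"dry":[0],"drz":[0.0016],"sx":[0.0002],"sy":[0.001],"sz":[0],"jaw":[0]}'
python3 -m jog '{"drx":[0],"dry":[0],"drz":[0.0016],"sx":[0.0002],"sy":[0.001],"sz":[0],"jaw":[0]}'
python3 -m jog '{"drx":[0],"dry":[0],"drz":[0.0016],"sx":[0.0002],"sy":[0.001],"sz":[0],"jaw":[0]}'
python3 -m jog '{"drx":[0],"dry":[0],"drz":[0.0016],"sx":[0.0002],"sy":[0.001],"sz":[0],"jaw":[0]}'; done | grep -E "tool_pos|ft_"
```

```text
tool_pos: [0.405, -0.2967, 0.0098]
ft_force: [-6.2, -2.3, 0.4]
tool_pos: [0.4054, -0.2966, 0.0098]
ft_force: [-6.1, -1.8, 1.6]
tool_pos: [0.4059, -0.2964, 0.0098]
ft_force: [-5.4, -1.5, 1.5]
tool_pos: [0.4064, -0.2962, 0.0098]
ft_force: [-5.2, -1.2, 2.1]
```

Converted, 0.0005 m / 0.5 = 0.001, 0.0002 m / 0.5 = 0.0004, 0.005 rad / 3.1416 = 0.0016.

```bash
for k in 1; do python3 -m jog '{"drx":[0],"dry":[0],"drz":[0.0016],"sx":[0.0004],"sy":[0.001],"sz":[0],"jaw":[0]}'
python3 -m jog '{"drx":[0],"dry":[0],"drz":[0.0016],"sx":[0.0004],"sy":[0.001],"sz":[0],"jaw":[0]}'
python3 -m jog '{"drx":[0],"dry":[0],"drz":[0.0016],"sx":[0.0004],"sy":[0.001],"sz":[0],"jaw":[0]}'
python3 -m jog '{"drx":[0],"dry":[0],"drz":[0.0016],"sx":[0.0004],"sy":[0.001],"sz":[0],"jaw":[0]}'; done | grep -E "tool_pos|ft_"
```

```text
tool_pos: [0.4069, -0.296, 0.0098]
ft_force: [-6.5, -0.5, 1.1]
tool_pos: [0.4076, -0.2958, 0.0098]
ft_force: [-4.2, -1.4, 1.3]
tool_pos: [0.4082, -0.2955, 0.0098]
ft_force: [-6.0, -0.6, 0.7]
tool_pos: [0.4084, -0.2954, 0.0098]
ft_force: [-8.2, -1.5, 3.4]
```

Converted, 0.0004 m / 0.5 = 0.0008, 0.0002 m / 0.5 = 0.0004, 0.004 rad / 3.1416 = 0.0013.

```bash
for k in 1; do python3 -m jog '{"drx":[0],"dry":[0],"drz":[0.0013],"sx":[0.0004],"sy":[0.0008],"sz":[0],"jaw":[0]}'
python3 -m jog '{"drx":[0],"dry":[0],"drz":[0.0013],"sx":[0.0004],"sy":[0.0008],"sz":[0],"jaw":[0]}'
python3 -m jog '{"drx":[0],"dry":[0],"drz":[0.0013],"sx":[0.0004],"sy":[0.0008],"sz":[0],"jaw":[0]}'; done | grep -E "tool_pos|ft_"
```

```text
tool_pos: [0.4084, -0.2953, 0.0098]
ft_force: [-8.1, -2.4, 3.3]
tool_pos: [0.4085, -0.2952, 0.0097]
ft_force: [-10.4, -3.5, 4.2]
tool_pos: [0.4086, -0.2951, 0.0097]
ft_force: [-12.2, -4.3, 4.3]
```

Run:
```python
from h import *
s,y=pose();print(s["tool_pos"],np.arctan2(y[1],y[0]),s["ft_force"])
p=optics.capture("wrist")
cv2.imwrite("pics/w4.png",cv2.resize(p["color"][60:310,230:450],(660,750),interpolation=cv2.INTER_CUBIC)[:600])
np.save("w4.npy",p,allow_pickle=True)
for q in("push_spot","harmonica"):
    print(q,[(np.round(x["uv"],1),round(x["p"],2),at_z(p,x["uv"],.013)[:2]) for x in optics.tip_of(q,p)[:1]])
```

```text
[ 0.40864638 -0.29507841  0.00973452] -0.03338666885442247 [-12.17021144  -4.27818813   4.25363606]
push_spot [(array([276.3, 242.1]), 0.56, array([ 0.4227857 , -0.29620021]))]
harmonica []
```

View pics/w4.png

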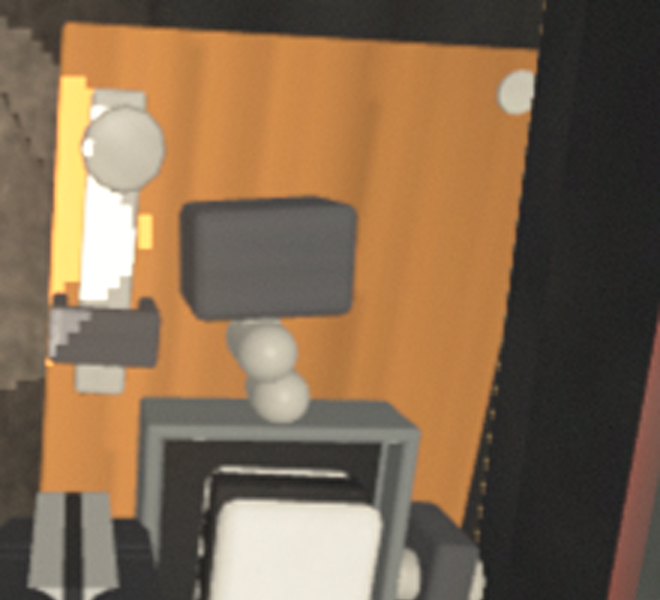

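The stud at (280,395) is now about 3 mm past the nose at (265,350). The back wall bears on the stop screw at (405,575) and the bolt's path is clear. I'll ease off the sideways rub and hold.

Converted, -0.0005 m / 0.5 = -0.001.

```bash
(python3 -m jog '{"drx":[0],"dry":[0],"drz":[0],"sx":[-0.001],"sy":[0],"sz":[0],"jaw":[0]}'
python3 -m jog '{"drx":[0],"dry":[0],"drz":[0],"sx":[0],"sy":[0],"sz":[0],"jaw":[0]}') | grep -E "clock|tool_pos|ft_"
```

```text
clock: 11.95
tool_pos: [0.4085, -0.2952, 0.0097]
ft_force: [-10.1, -0.4, 4.6]
clock: 12.03
tool_pos: [0.4085, -0.2952, 0.0097]
ft_force: [-10.1, -1.5, 4.4]
```

Converted, 0.0004 m / 0.5 = 0.0008.

```bash
(python3 -m jog '{"drx":[0],"dry":[0],"drz":[0],"sx":[0],"sy":[0.0008],"sz":[0],"jaw":[0]}'
python3 -m jog '{"drx":[0],"dry":[0],"drz":[0],"sx":[0],"sy":[0],"sz":[0],"jaw":[0]}') | grep -E "clock|tool_pos|ft_"
```

```text
clock: 12.12
tool_pos: [0.4087, -0.2952, 0.0097]
ft_force: [-12.3, -1.8, 5.8]
clock: 12.2
tool_pos: [0.4086, -0.2952, 0.0097]
ft_force: [-13.2, -1.9, 6.1]
```

```bash
(python3 -m jog '{"drx":[0],"dry":[0],"drz":[0],"sx":[0],"sy":[0],"sz":[-0.0012],"jaw":[0]}'
python3 -m jog '{"drx":[0,0],"dry":[0,0],"drz":[0,0],"sx":[0,0],"sy":[0,0],"sz":[0,0],"jaw":[0,0]}') | grep -E "clock|tool_pos|ft_"
```

```text
clock: 12.28
tool_pos: [0.4086, -0.2951, 0.0101]
ft_force: [-9.6, -3.0, -1.9]
clock: 12.45
tool_pos: [0.4086, -0.2951, 0.0099]
ft_force: [-10.5, -3.3, 0.7]
```

```bash
(python3 -m jog '{"drx":[0],"dry":[0],"drz":[0],"sx":[-0.0004],"sy":[0.0006],"sz":[0],"jaw":[0]}'
python3 -m jog '{"drx":[0,0],"dry":[0,0],"drz":[0,0],"sx":[0,0],"sy":[0,0],"sz":[0,0],"jaw":[0,0]}'; python3 -m jog '{"drx":[0,0],"dry":[0,0],"drz":[0,0],"sx":[0,0],"sy":[0,0],"sz":[0,0],"jaw":[0,0]}') | grep -E "clock|tool_pos|ft_"
```

```text
clock: 12.53
tool_pos: [0.4086, -0.2951, 0.0099]
ft_force: [-12.5, -1.5, 1.7]
clock: 12.7
tool_pos: [0.4086, -0.2951, 0.0099]
ft_force: [-11.3, -1.5, 1.4]
clock: 12.87
tool_pos: [0.4086, -0.2951, 0.0099]
ft_force: [-10.1, -1.9, 1.7]
```

```bash
(python3 -m jog '{"drx":[0,0],"dry":[0,0],"drz":[0,0],"sx":[0,0],"sy":[0.0004,0],"sz":[0,0],"jaw":[0,0]}'
python3 -m jog '{"drx":[0,0],"dry":[0,0],"drz":[0,0],"sx":[0,0],"sy":[0,0],"sz":[0,0],"jaw":[0,0]}'; python3 -m jog '{"drx":[0,0],"dry":[0,0],"drz":[0,0],"sx":[0,0],"sy":[0,0],"sz":[0,0],"jaw":[0,0]}'; python3 -m jog '{"drx":[0,0],"dry":[0,0],"drz":[0,0],"sx":[0,0],"sy":[0,0],"sz":[0,0],"jaw":[0,0]}'; python3 -m jog '{"drx":[0,0],"dry":[0,0],"drz":[0,0],"sx":[0,0],"sy":[0,0],"sz":[0,0],"jaw":[0,0]}') | grep -E "clock|ft_"
```

```text
clock: 13.03
ft_force: [-12.5, -2.2, 1.6]
clock: 13.2
ft_force: [-11.2, -2.1, 1.8]
clock: 13.37
ft_force: [-11.8, -1.6, 1.5]
clock: 13.53
ft_force: [-12.2, -1.5, 1.9]
clock: 13.7
ft_force: [-12.0, -2.7, 1.0]
```

Converted, -0.03 m / 0.5 = -0.06, -0.01 m / 0.5 = -0.02, 0.057 rad / 3.1416 = 0.0181.

```bash
(python3 -m jog '{"drx":[0,0,0,0,0,0],"dry":[0,0,0,0,0,0],"drz":[0,0,0,0,0.0181,0],"sx":[0,0,0,0,0,0],"sy":[-0.002,-0.006,-0.02,-0.022,0,0],"sz":[0,0,0,0,-0.05,-0.06],"jaw":[0,0,0,0,0,0]}'
python3 -m jog '{"drx":[0,0,0,0,0,0],"dry":[0,0,0,0,0,0],"drz":[0,0,0,0,0,0],"sx":[0.07,0.07,0.072,0,0,0],"sy":[0,0,0.024,0.0252,0,0],"sz":[0,0,0,0,0,0],"jaw":[0,0,0,0,0,0]}') | grep -E "clock|ft_|tool"
python3 - <<'E'
from h import *
s,y=pose();print(s["tool_pos"],np.arctan2(y[1],y[0]),s["ft_force"])
p=optics.capture("wrist");t=optics.capture("top")
for n,c in(("w",p),("t",t)):
  for q in("bolt_knob","push_spot","harmonica","catch"):
    print(n,q,[(np.round(x["uv"],1),round(x["p"],2),at_z(c,x["uv"],.0285 if q[0]=='b' else .013)[:2]) for x in optics.tip_of(q,c)[:1]])
cv2.imwrite("pics/w5.png",p["color"])
E
```

```text
clock: 14.2
tool_pos: [0.3837, -0.2935, 0.0645]
ft_force: [-0.0, -0.3, 0.2]
clock: 14.7
tool_pos: [0.4201, -0.1913, 0.0657]
ft_force: [-0.3, 0.1, -0.5]
[ 0.4201478  -0.19130019  0.06569916] -0.08770469834050847 [-0.32433181  0.10217239 -0.53330454]
w bolt_knob []
w push_spot []
w harmonica []
w catch [(array([289.3, 271.6]), 0.87, array([ 0.4457706 , -0.25214992]))]
t bolt_knob []
t push_spot [(array([287.2, 186.2]), 0.74, array([ 0.41626894, -0.29627393]))]
t harmonica []
t catch [(array([273. , 177.5]), 0.79, array([ 0.44026458, -0.2591412 ]))]
```

View pics/w5.png

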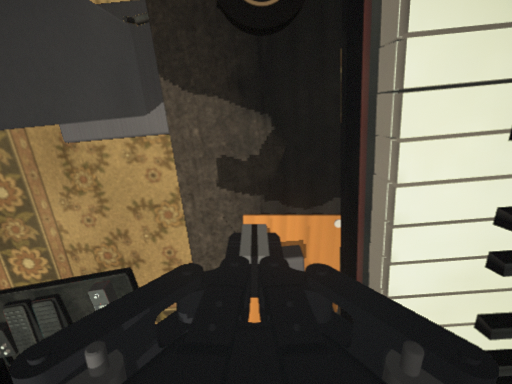

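The view shows the fingertips at (255,240), over the far end of the board and behind the knob, which is hidden. The tape roll is well clear at (260,5). I'll check the knob position from the earlier close view.

Run:
```python
from h import *
p=np.load("w4.npy",allow_pickle=True).item();w=np.load("w2.npy",allow_pickle=True).item()
a=(230+123/3,60+147/3);b=(250+392/4.333,170/4.333)
print(at_z(p,a,.036),at_z(w,b,.036),tri([(p,a),(w,b)]))
print("block left-front edge",at_z(p,(230+182/3,60+205/3),.024),at_z(p,(230+200/3,60+318/3),.024))
```

```text
[ 0.41954866 -0.22224619  0.036     ] [ 0.42029468 -0.22348828  0.036     ] [ 0.42010981 -0.22276445  0.03487332]
block left-front edge [ 0.4292398  -0.23140387  0.024     ] [ 0.43225423 -0.24939806  0.024     ]
```

Converted, 0.014 m / 0.5 = 0.028, -0.003 m / 0.5 = -0.006.

```bash
(python3 -m jog '{"drx":[0,0,0,0,0,0],"dry":[0,0,0,0,0,0],"drz":[0,0,0,0,0,0],"sx":[0,0,0,-0.008,-0.006,-0.006],"sy":[-0.008,0,0,0,0,0],"sz":[0.026,0.028,0.024,0,0,0],"jaw":[0,0,0,0,0,0]}'
python3 -m jog '{"drx":[0,0],"dry":[0,0],"drz":[0,0],"sx":[-0.002,-0.002],"sy":[0,0],"sz":[0,0],"jaw":[0,0]}'
python3 -m jog '{"drx":[0,0],"dry":[0,0],"drz":[0,0],"sx":[-0.002,-0.002],"sy":[0,0],"sz":[0,0],"jaw":[0,0]}'
python3 -m jog '{"drx":[0,0],"dry":[0,0],"drz":[0,0],"sx":[-0.002,-0.002],"sy":[0,0],"sz":[0,0],"jaw":[0,0]}') | grep -E "clock|ft_|tool"
```

```text
clock: 15.7
tool_pos: [0.4155, -0.2015, 0.027]
ft_force: [0.6, -0.6, -0.2]
clock: 15.87
tool_pos: [0.4155, -0.2035, 0.0271]
ft_force: [0.2, 0.1, -0.4]
clock: 16.03
tool_pos: [0.415, -0.2052, 0.0268]
ft_force: [0.2, -1.0, -0.3]
clock: 16.2
tool_pos: [0.4148, -0.2068, 0.0267]
ft_force: [0.4, 2.1, 1.0]
```

Converted, -0.001 m / 0.5 = -0.002.

```bash
(python3 -m jog '{"drx":[0,0,0,0],"dry":[0,0,0,0],"drz":[0,0,0,0],"sx":[-0.002,-0.002,-0.002,-0.002],"sy":[0,0,0,0],"sz":[0,0,0,0],"jaw":[0,0,0,0]}'
python3 -m jog '{"drx":[0,0,0],"dry":[0,0,0],"drz":[0,0,0],"sx":[-0.002,-0.002,-0.002],"sy":[0,0,0],"sz":[0,0,0],"jaw":[0,0,0]}'
python3 -m jog '{"drx":[0,0,0],"dry":[0,0,0],"drz":[0,0,0],"sx":[-0.002,-0.002,-0.002],"sy":[0,0,0],"sz":[0,0,0],"jaw":[0,0,0]}') | grep -E "clock|ft_|tool"
```

```text
clock: 16.53
tool_pos: [0.4144, -0.211, 0.0265]
ft_force: [1.1, 1.9, 2.7]
clock: 16.78
tool_pos: [0.4141, -0.2141, 0.0265]
ft_force: [1.6, 3.1, 1.9]
clock: 17.03
tool_pos: [0.4138, -0.217, 0.0265]
ft_force: [0.5, 2.1, 0.8]
```

Converted, -0.001 m / 0.5 = -0.002.

```bash
(python3 -m jog '{"drx":[0,0,0],"dry":[0,0,0],"drz":[0,0,0],"sx":[-0.002,-0.002,-0.002],"sy":[0,0,0],"sz":[0,0,0],"jaw":[0,0,0]}'
python3 -m jog '{"drx":[0,0],"dry":[0,0],"drz":[0,0],"sx":[-0.002,-0.002],"sy":[0,0],"sz":[0,0],"jaw":[0,0]}'
python3 -m jog '{"drx":[0,0],"dry":[0,0],"drz":[0,0],"sx":[-0.002,-0.001],"sy":[0,0],"sz":[0,0],"jaw":[0,0]}'
python3 -m jog '{"drx":[0],"dry":[0],"drz":[0],"sx":[-0.001],"sy":[0],"sz":[0],"jaw":[0]}'
python3 -m jog '{"drx":[0],"dry":[0],"drz":[0],"sx":[-0.001],"sy":[0],"sz":[0],"jaw":[0]}') | grep -E "ft_|tool"
```

```text
tool_pos: [0.4135, -0.22, 0.0265]
ft_force: [1.2, 2.3, 1.6]
tool_pos: [0.4133, -0.222, 0.0265]
ft_force: [1.1, 2.1, 1.4]
tool_pos: [0.4132, -0.2231, 0.0265]
ft_force: [2.3, 5.9, 2.5]
tool_pos: [0.4132, -0.2231, 0.0265]
ft_force: [2.5, 8.1, 4.7]
tool_pos: [0.4132, -0.2233, 0.0265]
ft_force: [4.2, 9.7, 5.0]
```

The rows are not in the units I measure in: shifts go in shares of 500 mm and turns go in shares of pi rad. I convert before sending: -0.04 m / 0.5 = -0.08, -0.035 m / 0.5 = -0.07.

```bash
(python3 -m jog '{"drx":[0,0,0,0,0,0],"dry":[0,0,0,0,0,0],"drz":[0,0,0,0,0,0],"sx":[0.008,0.02,0.02,0,0,-0.06],"sy":[0,0,0,0,-0.07,-0.06],"sz":[0,0,-0.04,-0.08,-0.08,0],"jaw":[0,0,0,0,0,0]}'
python3 -m jog '{"drx":[0,0,0,0,0,0],"dry":[0,0,0,0,0,0],"drz":[0,0,0,0,0,0],"sx":[-0.07,-0.07,-0.06,0,0,0],"sy":[0,0,0,0,0,0],"sz":[0,0,0,0,0,0],"jaw":[0,0,0,0,0,0]}') | grep -E "clock|ft_|tool"
python3 - <<'E'
from h import *
p=optics.capture("wrist");np.save("w6.npy",p,allow_pickle=True)
cv2.imwrite("pics/w6.png",cv2.resize(p["color"][40:240,230:450],(660,600),interpolation=cv2.INTER_CUBIC))
for q in("bolt_knob","push_spot","harmonica","catch"):
    print(q,[(np.round(x["uv"],1),round(x["p"],2),at_z(p,x["uv"],.0285 if q[0]=='b' else .013)[:2]) for x in optics.tip_of(q,p)[:1]])
E
```

```text
clock: 18.28
tool_pos: [0.3587, -0.2235, 0.1224]
ft_force: [-0.4, -2.2, 0.6]
clock: 18.78
tool_pos: [0.3465, -0.3235, 0.1174]
ft_force: [0.8, 0.2, 0.6]
bolt_knob [(array([332.4,  85.1]), 0.84, array([ 0.41851962, -0.23975486]))]
push_spot [(array([330.3, 149.9]), 0.74, array([ 0.4206006 , -0.29476079]))]
harmonica [(array([353.6, 183.7]), 0.7, array([ 0.44238497, -0.3290895 ]))]
catch [(array([356.5, 105.5]), 0.81, array([ 0.44365241, -0.25779045]))]
```

View pics/w6.png

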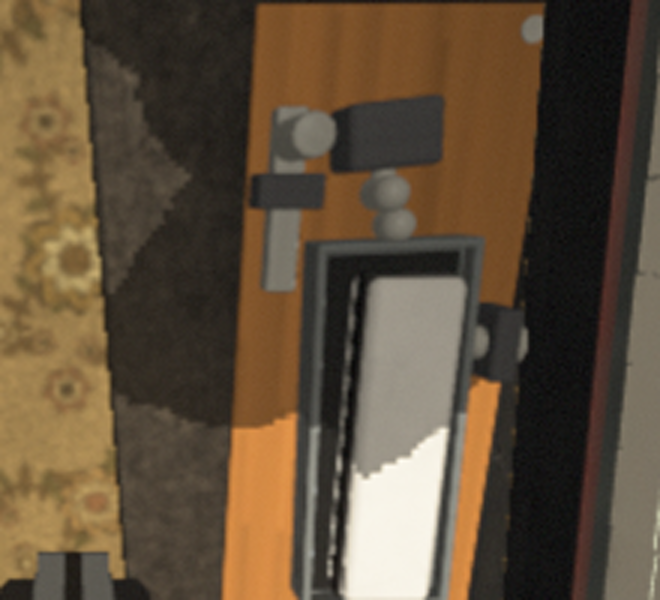

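The bolt bar now overlaps the tray's front wall down to row 290, with the wall end at row 240. The knob is at (313,133), the harmonica is in the tray, and the stud is past the nose. I'll measure the knob travel.

Run:
```python
from h import *
p=np.load("w6.npy",allow_pickle=True).item();w=np.load("w4.npy",allow_pickle=True).item();w2=np.load("w2.npy",allow_pickle=True).item()
f=lambda c,r:(230+c/3,40+r/3)
k=at_z(p,f(313,133),.036);print(k, k-np.array([.4199,-.2228,.036]))
# bar end, bar back end: w6 vs w4
print("barend w6",at_z(p,f(278,290),.014),"w4",at_z(w,(230+99/3,60+392/3),.014),"w2",at_z(w2,(250+317/4.333,435/4.333),.014))
print("bar tail w6",at_z(p,f(292,106),.014),"w4",at_z(w,(230+120/3,60+90/3),.014),"w2",at_z(w2,(250+347/4.333,145/4.333),.014))
g=at_z(p,f(245,205),.014)
```

```text
[ 0.41794805 -0.23963554  0.036     ] [-1.95195266e-03 -1.68355393e-02  6.93889390e-18]
barend w6 [ 0.41359118 -0.28197912  0.014     ] w4 [ 0.41587374 -0.26462051  0.014     ] w2 [ 0.41593253 -0.26625518  0.014     ]
bar tail w6 [ 0.41829417 -0.23103635  0.014     ] w4 [ 0.4204559  -0.21384636  0.014     ] w2 [ 0.41776359 -0.21469858  0.014     ]
```

Run:
```python
from h import *
p=np.load("w6.npy",allow_pickle=True).item();w2=np.load("w2.npy",allow_pickle=True).item()
f=lambda c,r:(230+c/3,40+r/3); g=lambda c,r:(250+c/4.333,r/4.333)
by=np.array([np.sin(.09),np.cos(.09)])
for n,pic,e,k in(("w6",p,f(257,5),f(313,133)),("w2",w2,g(305,90),g(392,170))):
    E=at_z(pic,e,.003)[:2];K=at_z(pic,k,.036)[:2];print(n,E,K,"knob from end edge",(E-K)@by)
# guide front face to bar end overlaps
print("guide-to-end w6",np.linalg.norm(at_z(p,f(284,208),.018)-at_z(p,f(278,290),.014)))
print("guide-to-end w2",np.linalg.norm(at_z(w2,g(325,397),.018)-at_z(w2,g(317,435),.014)))
```

```text
w6 [ 0.41149822 -0.20264327] [ 0.41794805 -0.23963554] knob from end edge 0.036262852248160136
w2 [ 0.41163903 -0.20275657] [ 0.42029468 -0.22348828] knob from end edge 0.019869843070006638
guide-to-end w6 0.024032886870739793
guide-to-end w2 0.00804457223060466
```

Converted, 0.035 m / 0.5 = 0.07, 0.034 m / 0.5 = 0.068.

```bash
(python3 -m jog '{"drx":[0,0,0,0,0,0,0,0],"dry":[0,0,0,0,0,0,0,0],"drz":[0,0,0,0,0,0,0,0],"sx":[0.07,0.07,0.06,0.068,0,0,0,0],"sy":[0,0,0,0,0.07,0.052,0,0],"sz":[0,0,0,0,0,0,0.07,0.07],"jaw":[0,0,0,0,0,0,0,0]}'
python3 -m jog '{"drx":[0,0,0,0,0,0],"dry":[0,0,0,0,0,0],"drz":[0,0,0,0,0,0],"sx":[0,0,-0.012,-0.012,-0.01,0],"sy":[0,0,0,0,0,0],"sz":[0.04,0.026,0,0,0,0],"jaw":[0,0,0,0,0,0]}') | grep -E "clock|ft_|tool"
```

```text
clock: 19.7
tool_pos: [0.4233, -0.1965, 0.0487]
ft_force: [0.2, -0.9, -0.9]
clock: 20.2
tool_pos: [0.4192, -0.2147, 0.0161]
ft_force: [0.6, 0.1, 0.9]
```

Converted, -0.008 m / 0.5 = -0.016, -0.006 m / 0.5 = -0.012.

```bash
(python3 -m jog '{"drx":[0,0,0],"dry":[0,0,0],"drz":[0,0,0],"sx":[0.004,0,0],"sy":[-0.016,0,0],"sz":[-0.012,0,0],"jaw":[0,0,0]}'
python3 -m jog '{"drx":[0,0,0,0,0],"dry":[0,0,0,0,0],"drz":[0,0,0,0,0],"sx":[-0.004,-0.004,-0.004,-0.002,-0.002],"sy":[0,0,0,0,0],"sz":[0,0,0,0,0],"jaw":[0,0,0,0,0]}'
python3 -m jog '{"drx":[0,0],"dry":[0,0],"drz":[0,0],"sx":[-0.002,-0.002],"sy":[0,0],"sz":[0,0],"jaw":[0,0]}') | grep -E "clock|ft_|tool"
```

```text
clock: 20.45
tool_pos: [0.4103, -0.2106, 0.0218]
ft_force: [-0.8, -0.1, -0.1]
clock: 20.87
tool_pos: [0.4097, -0.2187, 0.0207]
ft_force: [0.4, -0.4, -0.0]
clock: 21.03
tool_pos: [0.4095, -0.2206, 0.0207]
ft_force: [0.0, 0.1, 0.5]
```

Converted, -0.001 m / 0.5 = -0.002, -0.0005 m / 0.5 = -0.001.

```bash
(python3 -m jog '{"drx":[0,0],"dry":[0,0],"drz":[0,0],"sx":[-0.002,-0.001],"sy":[0,0],"sz":[0,0],"jaw":[0,0]}'
python3 -m jog '{"drx":[0,0],"dry":[0,0],"drz":[0,0],"sx":[-0.001,-0.001],"sy":[0,0],"sz":[0,0],"jaw":[0,0]}'
python3 -m jog '{"drx":[0],"dry":[0],"drz":[0],"sx":[-0.001],"sy":[0],"sz":[0],"jaw":[0]}'
python3 -m jog '{"drx":[0],"dry":[0],"drz":[0],"sx":[-0.001],"sy":[0],"sz":[0],"jaw":[0]}'
python3 -m jog '{"drx":[0],"dry":[0],"drz":[0],"sx":[-0.001],"sy":[0],"sz":[0],"jaw":[0]}') | grep -E "clock|ft_|tool"
```

```text
clock: 21.2
tool_pos: [0.4094, -0.2221, 0.0208]
ft_force: [-0.7, 1.0, 0.6]
clock: 21.37
tool_pos: [0.4093, -0.223, 0.0208]
ft_force: [0.4, 1.6, -0.2]
clock: 21.45
tool_pos: [0.4092, -0.2231, 0.0208]
ft_force: [0.8, 4.5, -0.0]
clock: 21.53
tool_pos: [0.4092, -0.2233, 0.0208]
ft_force: [1.8, 6.6, 1.5]
clock: 21.62
tool_pos: [0.4092, -0.2235, 0.0208]
ft_force: [2.6, 8.1, 1.7]
```

Converted, -0.0005 m / 0.5 = -0.001.

```bash
(python3 -m jog '{"drx":[0],"dry":[0],"drz":[0],"sx":[-0.001],"sy":[0],"sz":[0],"jaw":[0]}'
python3 -m jog '{"drx":[0,0],"dry":[0,0],"drz":[0,0],"sx":[-0.001,0],"sy":[0,0],"sz":[0,0],"jaw":[0,0]}'
python3 -m jog '{"drx":[0,0,0,0,0,0,0,0],"dry":[0,0,0,0,0,0,0,0],"drz":[0,0,0,0,0,0,0,0],"sx":[0.004,0.02,0.024,0,0,0,0,0],"sy":[0,0,0,0,0,0,-0.06,-0.06],"sz":[0,0,0,-0.06,-0.08,-0.08,0,0],"jaw":[0,0,0,0,0,0,0,0]}'
python3 -m jog '{"drx":[0,0,0,0,0,0],"dry":[0,0,0,0,0,0],"drz":[0,0,0,0,0,0],"sx":[-0.07,-0.07,-0.06,0,0,0],"sy":[0,0,0,0,0,0],"sz":[0,0,0,0,0,0],"jaw":[0,0,0,0,0,0]}') | grep -E "clock|ft_|tool"
python3 - <<'E'
from h import *
p=optics.capture("wrist")
cv2.imwrite("pics/w7.png",cv2.resize(p["color"][40:280,200:440],(600,600),interpolation=cv2.INTER_CUBIC))
for q in("bolt_knob","push_spot","harmonica","catch"):
    print(q,[(np.round(x["uv"],1),round(x["p"],2),at_z(p,x["uv"],.0285 if q[0]=='b' else .013)[:2]) for x in optics.tip_of(q,p)[:1]])
E
```

```text
clock: 21.7
tool_pos: [0.4091, -0.2236, 0.0207]
ft_force: [2.4, 10.5, 2.5]
clock: 21.87
tool_pos: [0.4091, -0.2236, 0.0207]
ft_force: [2.0, 10.7, 2.7]
clock: 22.53
tool_pos: [0.3535, -0.1966, 0.1331]
ft_force: [-1.5, 0.1, -0.0]
clock: 23.03
tool_pos: [0.3423, -0.2949, 0.1306]
ft_force: [0.1, 0.2, -0.2]
bolt_knob [(array([335. , 120.1]), 0.82, array([ 0.42004068, -0.2396704 ]))]
push_spot [(array([333.5, 176.7]), 0.65, array([ 0.42284928, -0.29560552]))]
harmonica [(array([351.2, 206.7]), 0.72, array([ 0.44081098, -0.32920038]))]
catch [(array([354.5, 135.8]), 0.93, array([ 0.4428526, -0.2571026]))]
```

View pics/w7.png

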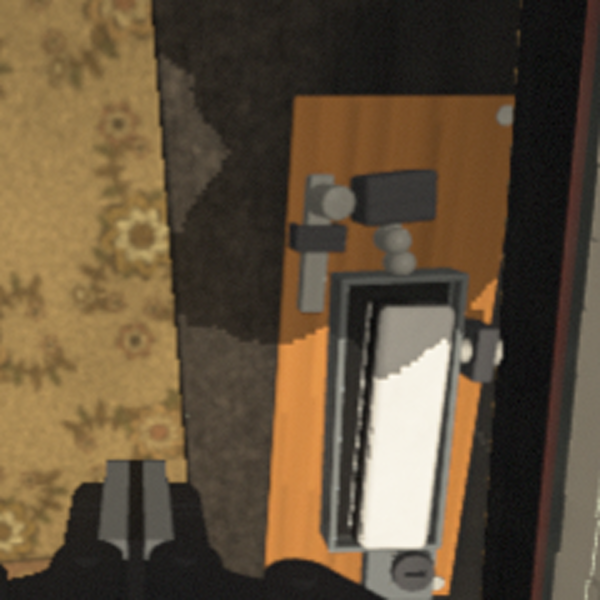

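The tray rests at its stop screw (465,350) with the harmonica in it. The bolt bar is across in front of the tray wall, down to row 310, and the gripper is clear of everything. I'm handing the job in.

```bash
python3 -c "
from bench import manip
print(manip.close_job())"
```

```text
the job is handed in; nothing more can be done
None
```

The job is handed in at about 23 s: the tray is past the catch and was held against its stop screw at about 12 N for over half a second. The bolt was pushed twice to the same rigid end stop; the camera put its travel at 17–19 mm rather than exactly 20 mm. The harmonica is still in the tray, and the tape roll, tin and capo were not touched.

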